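Set the backlash adjuster of a follow-focus unit

ROBOT

A 6-joint arm with a two-finger parallel gripper is mounted at the origin on the work surface. World frame = base frame: x ahead of the robot, y to its left, z up, the work surface at z = 0. Lengths are in m, angles in rad, forces in N, time in s.
With the tool pointing down it reaches from about 0.3 to 0.875 m from the base axis. Payload 6.4 kg.
Tool frame: the origin (TCP) lies at the very end of the fingers, on their centre line; the grasp point (between the pads) lies 19 mm behind it (ctrl.grip_point_offset is the z of the grasp point in the tool frame, in m); z points along the fingers, y is the direction in which the jaws open and shut (so a half turn about z gives the same grasp; the last joint's range is limited). The gripper opens to 85 mm and grips with 20 to 120 N. Pads are 22 mm wide; open, the fingers measure 114 mm over their backs; the gripper's body (76 mm by 85 mm) begins 54 mm behind the grasp point. The pads swing forward as they close: fully open they stand 13 mm farther back than shut.
Start: joints at [1.005, 0.181, 1.607, -0, 1.354, -0.206], TCP at [0.202, 0.538, 0.231] pointing down, gripper open.
Joint ranges: [-2.99, 2.99], [-0.89, 2.07], [0.3, 2.58], [-1.14, 4.28], [0, 2.63], [-3.12, 3.12]. Speed limits (rad/s): [2.57, 2.57, 3.01, 3.14, 3.14, 3.14].

INTERFACE

Orientations are given as a unit quaternion [w, x, y, z].
In Python, from bench import status, cams, ctrl gives the robot as it stands.
- The arm moves only by the shell command python3 -m handwheel 'ROWS'. ROWS is JSON, a list of rows, each an object with "grip": the finger opening in cm, from 0 to 8.54; "linear": the shift along the tool's x, y, z in cm, a list of three; "rotation": the turn, a rotation vector about the tool's x, y, z in degrees, a list of three. A call has 1 to 12 rows; each row is the pose to reach, as a shift and turn from the pose commanded when the call began, along the tool's axes at that moment; what a row does not reach only later rows make up. A row lasts 1/12 s, in which the tool goes at most 41.7 mm and 7.16 degrees, less where a joint would pass 70% of its speed; a pose out of reach is approached as far as the arm can. A call with a gripper value outside its range is refused whole. The fingers move at their own pace and stop on an object; the grip force is fixed at half the most. Time passes only in rows, so rows that repeat a pose let the fingers close. It gives the time, the measured TCP pose, the force and the opening at its end, in the units of the state.
- status.get_obs(): the state, without advancing time (a new reading comes with each control period).
- cams.camera(name): name is "scene" or "top" or "wrist"; returns the picture (420x560x3 uint8, red, green, blue); there is no depth.
- cams.camera_info(name): a dict with "fovy" (degrees; the focal length in pixels is half the picture's height over the tangent of half this angle, whatever the lens; pixels are square), "cx", "cy" (the principal point, pixels), "world_from_camera" (4x4, takes a point from camera to world coordinates); the wrist camera has in their place "mount" (4x4, takes a point from camera to tool coordinates, whose origin is the TCP and whose axes are the flange's). Camera axes: x right, y down, z forward; pixel columns grow to the right and rows downward; lengths in m; the calibration is good to about 2 mm. A picture is of the moment at which its call begins: read the wrist's pose just before it. camera_info takes no time and is no camera call.
- ctrl.hand_in(): hands the job in, once; it reports no verdict.
The state is a dict: "time_s": time; "q": joint angles; "dq": joint speeds; "joint_efforts": joint torques, N m; "eef_pos": TCP position; "eef_rot": TCP orientation; "wrist_force": force on the tool from outside, world axes, zero at the start; "torque": the same for the moment, N m; "opening": opening from 0.0 (shut) to 1.0 (fully open).
Only numpy, scipy, OpenCV 4.12 (cv2) and the standard library are available. Lean on these libraries where they do the work, as an engineer would, in place of code of your own. Each camera call takes 0.05 s, during which the arm holds its last target.

TASK

On the follow-focus unit bolted to the bench, turn the square-headed adjuster screw clockwise until you feel it bottom, without forcing it any harder than it takes to feel the stop, then back it off by a quarter of a turn and let go of it. Then swing the unit's lock lever all the way across to its other end to lock the setting, and let go; leave the other things on the counter where they are.

Things in the scene. Friction and masses are not known exactly. Their poses are not given: they have to be found in the camera images.
- unit: Follow-focus unit on an aluminium base plate bolted to the counter, 110 x 310 mm; origin on the counter on the screw's vertical axis, z up. Round dial plate (top 48 mm up, long tick every quarter turn) under the screw; a lock lever at its -y end, a black lens barrel (81 mm high) at its +y end. Within 80 mm of the screw's axis nothing but the screw is higher than 60 mm.
- screw_head (a point): Centre of the adjuster screw's square steel head: 24 x 24 mm, 28 mm tall, centre 78 mm above the counter, faces square to this point's x and y. Turns with the screw but does not rise or sink. It stands on a 12 mm neck; below it a pointer (top 53 mm above the counter) points along +x, as does a scribed line on the head: keep fingertips above 55 mm.
- screw (a joint): Turn of the screw in rad, clockwise from above (inwards) positive; at 0 the head's axes match body unit's; starts at -0.5 to 0.5. Drag about 0.05 N m; stays where left. It bottoms at an UNKNOWN angle, 0.6 to 2.5 rad on from the start: only the turning moment tells. Hard stop, 6 N m per rad: 0.1 to 0.3 N m over the drag seats it, over 0.8 N m on the stop damages the gears.
- lever_grip (a point): Middle of the upright black round knob at the end of the steel lock lever: 16 mm across, 34 mm tall (from 56 to 90 mm above the counter, this point at 74 mm); the flat lever arm below it has its top at 59 mm above the counter. The knob travels on a level arc of 65 mm radius about point lever_pivot.
- lever_pivot (a point): Vertical pivot axis of the lock lever at the same height as lever_grip; 115 mm from the screw's axis. Turns with the lever.
- lever (a joint): Angle of the lock lever in rad, growing anticlockwise seen from above: 0 open (pointing straight away from the screw; starts at 0 to 0.25), 1.5 locked (its end stop). Drag about 0.1 N m (1.5 N at the knob); stays where it is left.
- adapter: Bystander, loose: small turned brass tripod screw adapter, flange 26 mm across, 30 mm tall; origin at the centre of its underside. Leave alone.
- eyecup: Bystander, loose: black rubber eyecup ring, 48 mm across, 22 mm tall; origin at the centre of its underside. Leave alone.
- qrplate: Bystander, loose: aluminium quick-release plate 62 x 45 x 9 mm with a stub screw up to 19 mm; origin at the centre of its underside. Leave alone.
- reel: Bystander, loose: silver 16 mm film reel lying flat, 92 mm across, 18 mm tall; origin at the centre of its underside. Leave alone.
- gearring: Bystander, loose: green anodized focus gear ring lying flat, 82 mm across, 12 mm tall; origin at the centre of its underside. Leave alone.
- lenscap: Bystander, loose: black lens cap, 80 mm across, 10 mm tall; origin at the centre of its underside. Leave alone.

How it is judged:
On the way, in this order (a step that is already met when the one before it is completed fails the run):
1. the adjuster screw is turned in until it seats on its stop (at least 0.06 N m on the stop, whose hidden pins lie 20 mm from the axis) (contact force between screw_pin and stop_pin above 3 N), for 0.1 s.
2. the screw is backed off a quarter turn from its stop (within 17 degrees) and released (distance between screw_pin and stop_pin between 0.0297 and 0.03629 m and contact force between the fingers and screw below 0.05 N), for 0.2 s.
3. the lock lever is swung across to locked (1.3 rad or more) (value of joint lever above 1.3 rad), for 0.1 s.
At the end, for the whole second after the job is handed in: The screw stands a quarter turn (90 degrees, within 17) back from where it bottoms, the lock lever is at or within 0.2 rad of its locked end (1.3 rad or more), and both are released (all of step 2 and value of joint lever above 1.3 rad and contact force between the fingers and lever below 0.05 N); the robot touches nothing.
It fails at once if the screw is forced against its stop (more than 0.8 N m on the stop) (contact force between screw_pin and stop_pin above 40 N).
It fails at once if a bystander is shifted by more than 25 mm (distance of any of adapter, eyecup, qrplate, reel, gearring, lenscap from where it was at the start of the episode above 0.025 m).
It also fails if it takes over 64 s, if anything falls off the work surface, if the arm or the gripper's body presses on something with over 40 N, if the wrist force passes 120 N, or if a joint passes its speed limit or range.

## Working session

There is one attempt and no reset: what is moved stays moved. The work goes in short steps, Python scripts to look and compute and a shell command to move; the robot and the scene stay as the last step left them, time stands still between calls to the robot, and variables do not carry over. Pictures are saved under pics/ and viewed, and the job is handed in when it is done.

```bash
ls; mkdir -p pics
python3 - <<'E'
from bench import status,cams,ctrl
import cv2,numpy as np
for n in ["scene","top","wrist"]:
    o=status.get_obs()
    cv2.imwrite(f"pics/{n}0.png",cams.camera(n)[:,:,::-1])
    print(n,cams.camera_info(n))
print(o, ctrl.grip_point_offset)
E
```

```text
pics
scene {'fovy': 50.562248957324904, 'cx': 271.5046612888826, 'cy': 214.56104060914234, 'world_from_camera': array([[ 0.51358471,  0.63177645, -0.58059389,  1.29775177],
       [ 0.85799415, -0.37122389,  0.35501953, -0.42337537],
       [ 0.00876266, -0.68047876, -0.73271541,  0.9472146 ],
       [ 0.        ,  0.        ,  0.        ,  1.        ]])}
top {'fovy': 47.980409689711905, 'cx': 278.14270503589245, 'cy': 207.13656620419843, 'world_from_camera': array([[-0.00946602, -0.98224663,  0.18735516,  0.36235748],
       [-0.9998625 ,  0.01184862,  0.01160124,  0.0015578 ],
       [-0.01361518, -0.18721958, -0.98222373,  1.27536612],
       [ 0.        ,  0.        ,  0.        ,  1.        ]])}
wrist {'fovy': 68.06690074843011, 'cx': 280.359858622927, 'cy': 210.553259217112, 'mount': array([[ 4.75761717e-05, -9.47394183e-01, -3.20069148e-01,
         8.17018569e-02],
       [ 9.99999509e-01, -2.71751024e-04,  9.53017467e-04,
        -4.05964288e-05],
       [-9.89862323e-04, -3.20069036e-01,  9.47393705e-01,
        -1.43082048e-01],
       [ 0.00000000e+00,  0.00000000e+00,  0.00000000e+00,
         1.00000000e+00]])}
{'time_s': 0.1, 'q': array([ 1.00469844e+00,  1.81482488e-01,  1.60791598e+00,  3.40967150e-05,
        1.35381029e+00, -2.06330933e-01]), 'dq': array([-0.00144429,  0.00022674, -0.00375554,  0.00077434, -0.00043609,
       -0.00014752]), 'joint_efforts': array([ 4.14693077e-04, -4.45883596e+01, -3.52234232e+01, -2.00578684e-04,
        4.21117642e-03, -9.26710612e-06]), 'eef_pos': array([0.20214698, 0.53775822, 0.23046155]), 'eef_rot': array([-3.19799430e-04,  1.78918498e-01,  9.83863567e-01, -7.42260476e-04]), 'wrist_force': array([-0.39701426,  0.28388731,  0.59701268]), 'torque': array([-0.00381998,  0.01897295, -0.00338415]), 'opening': 0.9984128098072305} -0.0187
```

View pics/scene0.png

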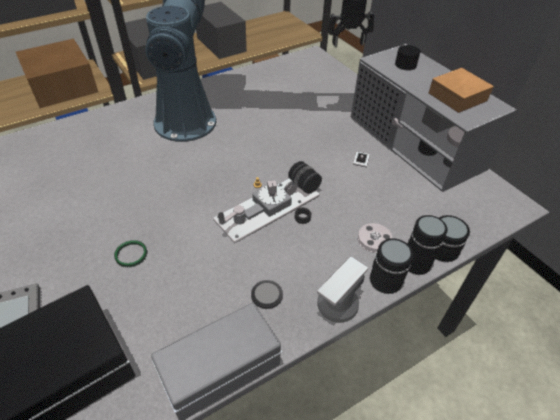

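View pics/top0.png

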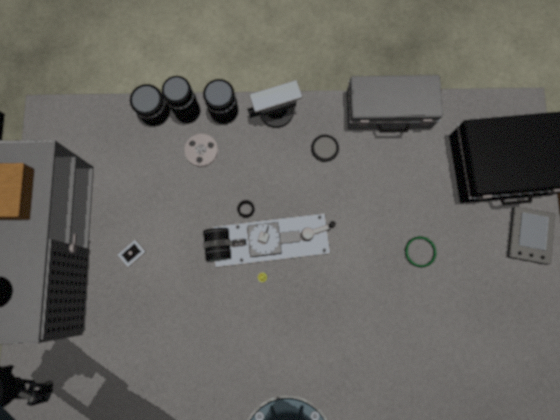

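View pics/wrist0.png

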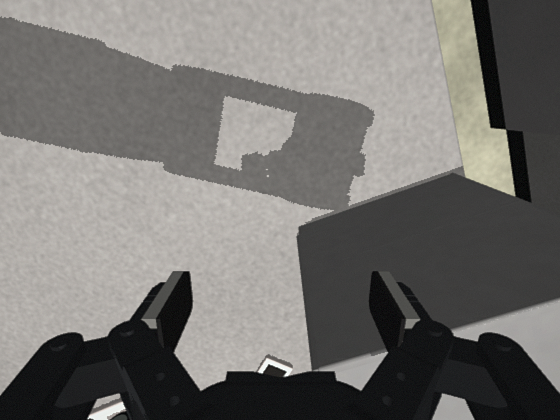

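The top view shows the unit with the barrel at about (217,244), the screw at about (265,237), the lever pivot at about (308,234) and the knob at about (332,225). The brass adapter sits at (262,277) and the eyecup at (246,208). I'll zoom in and compute positions.

```bash
cat > h.py <<'E'
from bench import status,cams,ctrl
import cv2,numpy as np
from scipy.spatial.transform import Rotation as R
def pose():
    o=status.get_obs(); q=o['eef_rot']; T=np.eye(4); T[:3,:3]=R.from_quat(q,scalar_first=True).as_matrix(); T[:3,3]=o['eef_pos']; return T
def camT(n,T=None):
    i=cams.camera_info(n); f=210/np.tan(np.radians(i['fovy']/2))
    M=i['world_from_camera'] if n!='wrist' else T@i['mount']
    return M,f,i['cx'],i['cy']
def ray(n,uv,z,T=None):
    M,f,cx,cy=camT(n,T); d=M[:3,:3]@np.array([(uv[0]-cx)/f,(uv[1]-cy)/f,1]); o=M[:3,3]
    return o+d*(z-o[2])/d[2]
def proj(n,p,T=None):
    M,f,cx,cy=camT(n,T); c=np.linalg.inv(M)@np.r_[p,1]; return np.array([cx+f*c[0]/c[2],cy+f*c[1]/c[2]])
def shift(p,yaw=None):
    "tool-frame shift in cm to bring TCP to world p"
    T=pose(); return T[:3,:3].T@(np.array(p)-T[:3,3])*100
E
python3 - <<'E'
from h import *
im=cv2.imread('pics/top0.png')[195:290,190:350]
cv2.imwrite('pics/top0z.png',cv2.resize(im,None,fx=5,fy=5,interpolation=cv2.INTER_CUBIC))
for n,uv,z in [('screw',(265,236),.092),('knob',(332,225),.09),('adapter',(262,277),.03),('eyecup',(246,208),.022),('piv',(308,234),.06)]: print(n,ray('top',uv,z))
print(pose())
E
```

```text
screw [0.51430077 0.04941879 0.092     ]
knob [ 0.54071461 -0.12054417  0.09      ]
adapter [0.41448709 0.06023108 0.03      ]
eyecup [0.60010287 0.10335672 0.022     ]
piv [ 0.52237589 -0.06080142  0.06      ]
[[-9.35989436e-01  3.52027376e-01 -7.09225010e-04  2.02208438e-01]
 [ 3.52028002e-01  9.35988730e-01 -1.17587009e-03  5.37827254e-01]
 [ 2.49888153e-04 -1.35026905e-03 -9.99999057e-01  2.30566651e-01]
 [ 0.00000000e+00  0.00000000e+00  0.00000000e+00  1.00000000e+00]]
```

View pics/top0z.png

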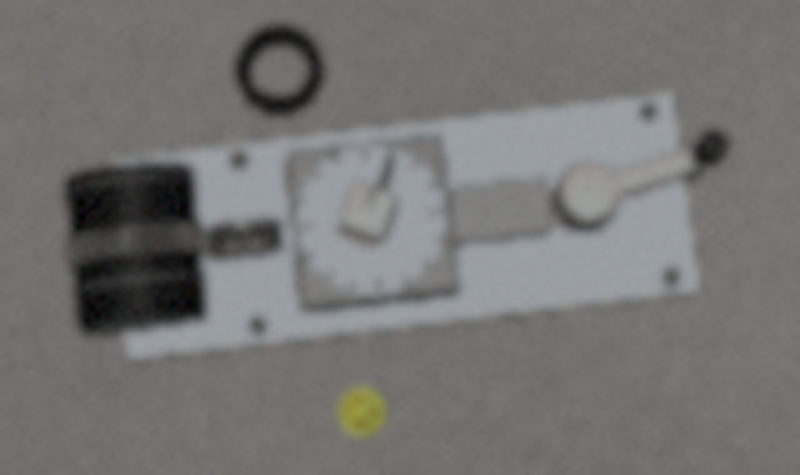

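```bash
python3 -c "
from h import *
print(shift([.514,.05,.2]))"
```

```text
[-46.35700998 -34.68003736   3.09191133]
```

```bash
python3 -m handwheel '[{"grip":8.5,"linear":[-3,-2.2,0.5],"rotation":[0,0,0]},{"grip":8.5,"linear":[-6.2,-4.6,0.8],"rotation":[0,0,0]},{"grip":8.5,"linear":[-9.4,-7,1],"rotation":[0,0,0]},{"grip":8.5,"linear":[-12.6,-9.4,1.2],"rotation":[0,0,0]},{"grip":8.5,"linear":[-15.8,-11.8,1.4],"rotation":[0,0,0]},{"grip":8.5,"linear":[-19,-14.2,1.6],"rotation":[0,0,0]},{"grip":8.5,"linear":[-22.2,-16.6,1.8],"rotation":[0,0,0]},{"grip":8.5,"linear":[-25.4,-19,2],"rotation":[0,0,0]},{"grip":8.5,"linear":[-28.6,-21.4,2.2],"rotation":[0,0,0]},{"grip":8.5,"linear":[-31.8,-23.8,2.4],"rotation":[0,0,0]},{"grip":8.5,"linear":[-35,-26.2,2.7],"rotation":[0,0,0]},{"grip":8.5,"linear":[-38.2,-28.6,3],"rotation":[0,0,0]}]'
python3 -c "
from h import *
print(shift([.514,.05,.2]))"
```

```text
time_s: 1.15
eef_pos: [0.4599, 0.1341, 0.2012]
eef_rot: [0.0, 0.179, 0.984, 0.0]
wrist_force: [1.5, 0.6, 0.1]
opening: 0.996
[-8.02824299 -5.96867616  0.12466734]
```

```bash
python3 -m handwheel '[{"grip":8.5,"linear":[-3,-2.3,0],"rotation":[0,0,0]},{"grip":8.5,"linear":[-6,-4.5,0],"rotation":[0,0,0]},{"grip":8.5,"linear":[-7.9,-6,0],"rotation":[0,0,0]},{"grip":8.5,"linear":[-7.9,-6,0],"rotation":[0,0,0]},{"grip":8.5,"linear":[-7.9,-6,0],"rotation":[0,0,0]}]'
python3 -c "
from h import *
T=pose();np.save('T1.npy',T)
cv2.imwrite('pics/w1.png',cams.camera('wrist')[:,:,::-1]);print(T)
for p in ([.514,.049,.092],[.54,-.12,.09]): print(proj('wrist',p,T))"
```

```text
time_s: 1.57
eef_pos: [0.5122, 0.051, 0.2008]
eef_rot: [-0.001, 0.18, 0.984, 0.0]
wrist_force: [0.5, 0.8, 0.3]
opening: 0.996
[[-9.34976048e-01  3.54708960e-01 -1.15884192e-03  5.12177951e-01]
 [ 3.54708748e-01  9.34976765e-01  3.91134469e-04  5.09937214e-02]
 [ 1.22222917e-03 -4.53500065e-05 -9.99999252e-01  2.00796904e-01]
 [ 0.00000000e+00  0.00000000e+00  0.00000000e+00  1.00000000e+00]]
[278.68892808 209.61310868]
[121.59809186 293.46634743]
```

View pics/w1.png

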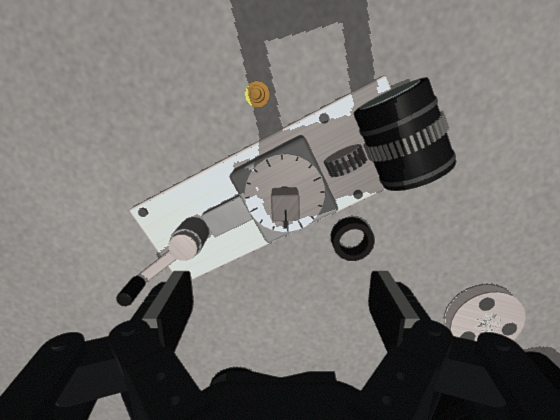

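The wrist view shows the screw head at about (285,203), nearly square to the image, with the pointer going down to (285,235). The lever knob is at about (131,291).

Run:
```python
import cv2
im=cv2.imread('pics/w1.png')
cv2.imwrite('pics/w1z.png',cv2.resize(im[130:250,225:345],None,fx=5,fy=5,interpolation=cv2.INTER_CUBIC))
cv2.imwrite('pics/w1l.png',cv2.resize(im[200:320,100:220],None,fx=5,fy=5,interpolation=cv2.INTER_CUBIC))
```

```text
(no output)
```

View pics/w1z.png

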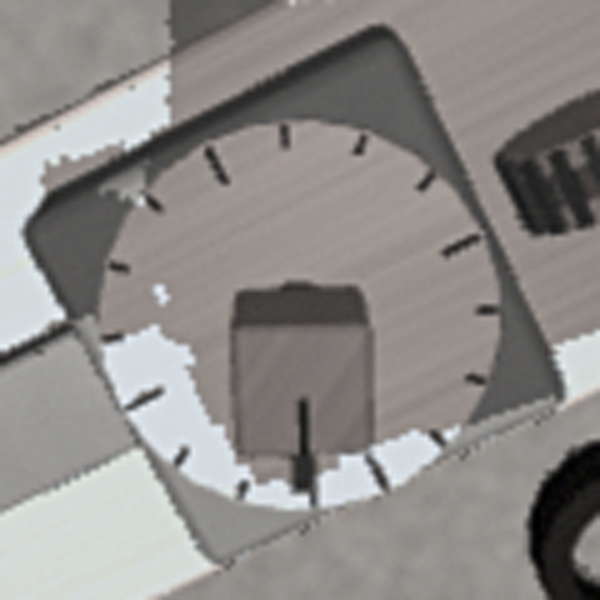

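View pics/w1l.png

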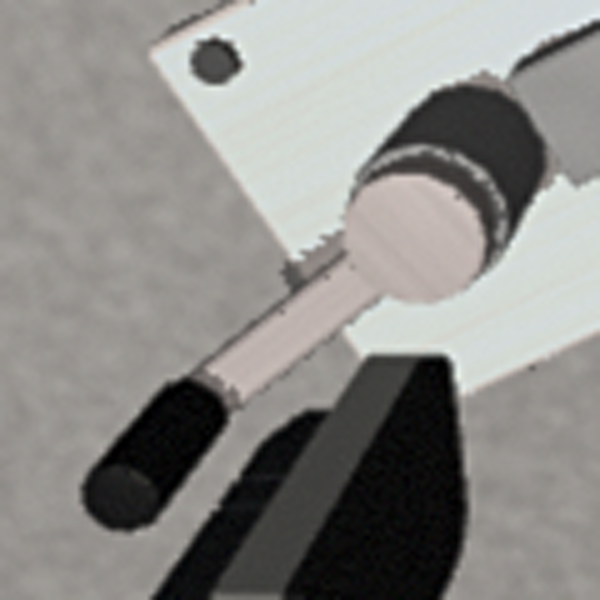

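Run:
```python
from h import *
T=np.load('T1.npy')
W=lambda u,v,z,ox=225,oy=130: ray('wrist',(ox+u/5,oy+v/5),z,T)
c=[W(*p,.092) for p in [(237,325),(372,325),(376,457),(238,457)]]
c=np.array(c); print(c.mean(0)); print([np.linalg.norm(c[i]-c[(i+1)%4]) for i in range(4)])
def ang(a,b): d=b-a; return np.degrees(np.arctan2(d[1],d[0]))
print('edges',[ang(c[i],c[(i+1)%4]) for i in range(4)])
print('line',ang(W(302,400,.092),W(306,457,.092)))
t=np.array([W(*p,.048) for p in [(217,165),(462,245),(378,472),(143,398)]])
print('dial',t.mean(0),ang(t[0],t[2]),ang(t[1],t[3]))
print('knob',W(121,497,.09,100,200),'disc',W(417,237,.075,100,200),W(417,237,.06,100,200))
print('toolx',np.degrees(np.arctan2(T[1,0],T[0,0])), shift([*c.mean(0)[:2],.062]))
p=np.array([c[:,0].mean(),c[:,1].mean(),.092]); print(proj('top',p),(proj('scene',p)))
```

```text
[0.51523122 0.05534573 0.092     ]
[np.float64(0.022703932060376658), np.float64(0.02372970582838815), np.float64(0.023879455611040372), np.float64(0.02369915018791275)]
edges [np.float64(69.21189187817028), np.float64(-17.982796639160952), np.float64(-110.79320027873257), np.float64(159.17771720203135)]
line -16.670635356589475
dial [0.51527062 0.0549941  0.048     ] 6.26220305396564 -84.28414818559158
knob [ 0.54662931 -0.12100501  0.09      ] disc [ 0.52248916 -0.05122236  0.075     ] [ 0.52731568 -0.05853355  0.06      ]
toolx 159.22438850279516 [-0.24266146  0.43798342 13.87927673]
[262.65238417 235.65999582] [271.986426   182.52232636]
```

```bash
python3 -m handwheel '[{"grip":8.5,"linear":[-0.2,0.4,3],"rotation":[0,0,0]},{"grip":8.5,"linear":[-0.2,0.4,6],"rotation":[0,0,0]},{"grip":8.5,"linear":[-0.2,0.4,8],"rotation":[0,0,0]},{"grip":8.5,"linear":[-0.2,0.4,8],"rotation":[0,0,0]},{"grip":8.5,"linear":[-0.2,0.4,8],"rotation":[0,0,0]},{"grip":8.5,"linear":[-0.2,0.4,8],"rotation":[0,0,0]}]'
python3 -c "
from h import *
T=pose();np.save('T2.npy',T)
cv2.imwrite('pics/w2.png',cams.camera('wrist')[:,:,::-1]);print(T)
print(shift([.5152,.0552,.06]))"
```

```text
time_s: 2.12
eef_pos: [0.5159, 0.0559, 0.1227]
eef_rot: [0.001, 0.178, 0.984, 0.0]
wrist_force: [-0.1, 0.5, 0.7]
opening: 0.991
[[-9.36450377e-01  3.50795885e-01  1.71418103e-03  5.15938937e-01]
 [ 3.50796237e-01  9.36451809e-01 -1.00833087e-04  5.58913284e-02]
 [-1.64061976e-03  5.06903074e-04 -9.99998526e-01  1.22688763e-01]
 [ 0.00000000e+00  0.00000000e+00  0.00000000e+00  1.00000000e+00]]
[ 0.11664058 -0.08866738  6.31453244]
```

View pics/w2.png

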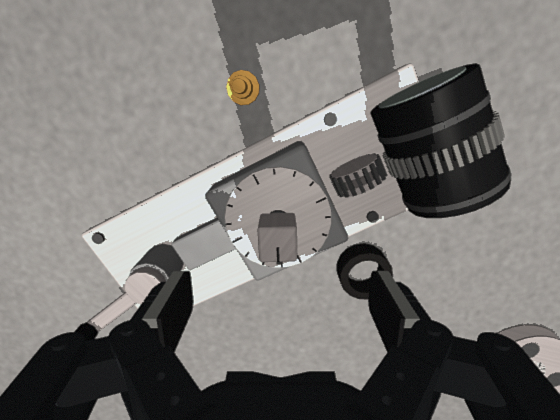

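```bash
python3 -m handwheel '[{"grip":8.5,"linear":[0.1,-0.1,3],"rotation":[0,0,0]},{"grip":8.5,"linear":[0.1,-0.1,5.5],"rotation":[0,0,0]},{"grip":8.5,"linear":[0.1,-0.1,6.3],"rotation":[0,0,0]},{"grip":8.5,"linear":[0.1,-0.1,6.3],"rotation":[0,0,0]},{"grip":4,"linear":[0.1,-0.1,6.3],"rotation":[0,0,0]},{"grip":4,"linear":[0.1,-0.1,6.3],"rotation":[0,0,0]},{"grip":4,"linear":[0.1,-0.1,6.3],"rotation":[0,0,0]},{"grip":4,"linear":[0.1,-0.1,6.3],"rotation":[0,0,0]},{"grip":4,"linear":[0.1,-0.1,6.3],"rotation":[0,0,0]}]'
python3 -c "
from h import *
T=pose()
cv2.imwrite('pics/w3.png',cams.camera('wrist')[:,:,::-1]);print(T)
print(shift([.5152,.0552,.06]),status.get_obs())"
```

```text
time_s: 2.92
eef_pos: [0.5148, 0.0544, 0.0592]
eef_rot: [0.001, 0.179, 0.984, 0.0]
wrist_force: [0.3, 0.2, 0.1]
opening: 0.468
[[-9.35958115e-01  3.52107318e-01  1.68622215e-03  5.14786153e-01]
 [ 3.52107475e-01  9.35959551e-01 -2.13014938e-04  5.44180927e-02]
 [-1.65323984e-03  3.94358364e-04 -9.99998556e-01  5.92494783e-02]
 [ 0.00000000e+00  0.00000000e+00  0.00000000e+00  1.00000000e+00]]
[-0.03176655  0.09319719 -0.09932609] {'time_s': 2.9667, 'q': array([-1.24266598e-01,  2.83370489e-01,  1.87459998e+00, -1.01568993e-06,
        9.82417659e-01, -1.33527709e+00]), 'dq': array([-0.00202153,  0.0066311 ,  0.00438528, -0.00030214, -0.00222183,
       -0.00268276]), 'joint_efforts': array([ 7.03451169e-04, -4.22851288e+01, -2.77922523e+01, -4.90264699e-05,
       -6.45190536e-03,  1.55541084e-04]), 'eef_pos': array([0.51457574, 0.05443939, 0.05900611]), 'eef_rot': array([6.01355530e-04, 1.78923911e-01, 9.83862730e-01, 3.30624698e-05]), 'wrist_force': array([-0.24826146, -0.84775306,  0.02748752]), 'torque': array([-0.02702523, -0.00021247,  0.05329363]), 'opening': 0.4671559022338957}
```

View pics/w3.png

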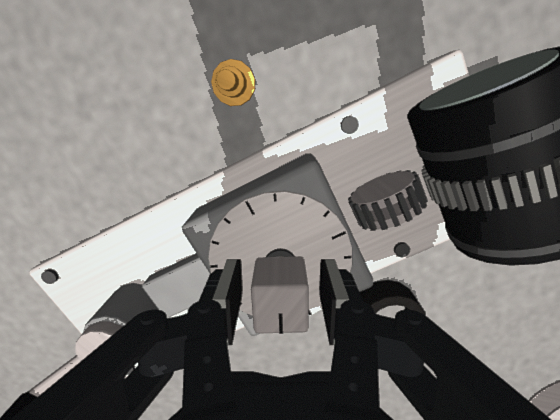

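The head is between the pads, parallel to them and centred to about 1 mm. Closing on it.

```bash
python3 -m handwheel '[{"grip":3,"linear":[0,0.05,0],"rotation":[0,0,0]},{"grip":2.5,"linear":[0,0.05,0],"rotation":[0,0,0]},{"grip":2.2,"linear":[0,0.05,0],"rotation":[0,0,0]},{"grip":2,"linear":[0,0.05,0],"rotation":[0,0,0]},{"grip":1.5,"linear":[0,0.05,0],"rotation":[0,0,0]},{"grip":1.5,"linear":[0,0.05,0],"rotation":[0,0,0]},{"grip":1.5,"linear":[0,0.05,0],"rotation":[0,0,0]},{"grip":1.5,"linear":[0,0.05,0],"rotation":[0,0,0]}]'
python3 -c "
from h import *
for i in range(3):
  o=status.get_obs();print(o['wrist_force'],o['torque'],o['opening'],o['eef_pos'],o['q'][5],R.from_quat(o['eef_rot'],scalar_first=True).as_euler('zyx',degrees=True))
"
```

```text
time_s: 3.63
eef_pos: [0.5143, 0.0545, 0.0587]
eef_rot: [-0.0, 0.179, 0.984, -0.0]
wrist_force: [-2.8, -2.0, 5.7]
opening: 0.274
[-2.76016942 -1.99993166  5.68878183] [-0.45551431  0.49833949  0.09932275] 0.27383419911119977 [0.51425614 0.05446814 0.05873834] -1.3343542087614502 [-1.59399998e+02 -1.59309540e-02  1.79948952e+02]
[-2.76016942 -1.99993166  5.68878183] [-0.45551431  0.49833949  0.09932275] 0.27383419911119977 [0.51425614 0.05446814 0.05873834] -1.3343542087614502 [-1.59399998e+02 -1.59309540e-02  1.79948952e+02]
[-2.76016942 -1.99993166  5.68878183] [-0.45551431  0.49833949  0.09932275] 0.27383419911119977 [0.51425614 0.05446814 0.05873834] -1.3343542087614502 [-1.59399998e+02 -1.59309540e-02  1.79948952e+02]
```

```bash
cat > s.py <<'E'
from h import *
o=status.get_obs();print('F',o['wrist_force'].round(1),'T',o['torque'].round(3),'op',round(o['opening'],3),o['eef_pos'].round(4),'q6',round(o['q'][5],4),'yaw',R.from_quat(o['eef_rot'],scalar_first=True).as_euler('zyx',degrees=True).round(2)[0],o['time_s'])
E
python3 -m handwheel '[{"grip":1.5,"linear":[0,0,0],"rotation":[0,0,3]},{"grip":1.5,"linear":[0,0,0],"rotation":[0,0,6]},{"grip":1.5,"linear":[0,0,0],"rotation":[0,0,9]},{"grip":1.5,"linear":[0,0,0],"rotation":[0,0,12]},{"grip":1.5,"linear":[0,0,0],"rotation":[0,0,12]},{"grip":1.5,"linear":[0,0,0],"rotation":[0,0,12]}]'; python3 s.py
```

```text
time_s: 4.13
eef_pos: [0.5142, 0.0544, 0.0587]
eef_rot: [-0.0, 0.281, 0.96, -0.001]
wrist_force: [-2.4, -3.3, 4.9]
opening: 0.273
F [-2.4 -3.3  4.9] T [-0.467  0.448 -0.012] op 0.273 [0.5142 0.0544 0.0587] q6 -1.1246 yaw -147.38 4.1333
```

```bash
python3 -m handwheel '[{"grip":1.5,"linear":[0,0,0],"rotation":[0,0,3]},{"grip":1.5,"linear":[0,0,0],"rotation":[0,0,6]},{"grip":1.5,"linear":[0,0,0],"rotation":[0,0,9]},{"grip":1.5,"linear":[0,0,0],"rotation":[0,0,12]},{"grip":1.5,"linear":[0,0,0],"rotation":[0,0,15]},{"grip":1.5,"linear":[0,0,0],"rotation":[0,0,15]},{"grip":1.5,"linear":[0,0,0],"rotation":[0,0,15]}]'; python3 s.py
```

```text
time_s: 4.72
eef_pos: [0.5141, 0.0544, 0.0587]
eef_rot: [-0.0, 0.404, 0.915, -0.001]
wrist_force: [-2.7, -3.7, 5.0]
opening: 0.273
F [-2.7 -3.7  5. ] T [-0.504  0.464 -0.048] op 0.273 [0.5141 0.0544 0.0587] q6 -0.8627 yaw -132.38 4.7167
```

```bash
python3 -m handwheel '[{"grip":1.5,"linear":[0,0,0],"rotation":[0,0,2]},{"grip":1.5,"linear":[0,0,0],"rotation":[0,0,4]},{"grip":1.5,"linear":[0,0,0],"rotation":[0,0,4]}]'; python3 s.py
```

```text
time_s: 4.97
eef_pos: [0.5141, 0.0544, 0.0587]
eef_rot: [-0.0, 0.436, 0.9, -0.001]
wrist_force: [-2.8, -2.6, 5.2]
opening: 0.271
F [-2.8 -2.6  5.2] T [-0.523  0.568 -0.099] op 0.271 [0.5141 0.0544 0.0587] q6 -0.7914 yaw -128.29 4.9667
```

```bash
python3 -m handwheel '[{"grip":1.5,"linear":[0,0,0],"rotation":[0,0,2]},{"grip":1.5,"linear":[0,0,0],"rotation":[0,0,4]},{"grip":1.5,"linear":[0,0,0],"rotation":[0,0,4]}]'; python3 s.py
```

```text
time_s: 5.22
eef_pos: [0.5141, 0.0544, 0.0587]
eef_rot: [-0.0, 0.467, 0.884, -0.001]
wrist_force: [-3.6, -2.6, 5.6]
opening: 0.273
F [-3.6 -2.6  5.6] T [-0.47   0.54  -0.103] op 0.273 [0.5141 0.0544 0.0587] q6 -0.7216 yaw -124.29 5.2167
```

```bash
python3 -m handwheel '[{"grip":1.5,"linear":[0,0,0],"rotation":[0,0,2]},{"grip":1.5,"linear":[0,0,0],"rotation":[0,0,4]},{"grip":1.5,"linear":[0,0,0],"rotation":[0,0,4]}]'; python3 s.py; python3 -c "
from h import *
cv2.imwrite('pics/w4.png',cams.camera('wrist')[:,:,::-1])"; python3 s.py
```

```text
time_s: 5.47
eef_pos: [0.5141, 0.0543, 0.0587]
eef_rot: [-0.0, 0.498, 0.867, -0.001]
wrist_force: [-3.2, -3.7, 6.3]
opening: 0.272
F [-3.2 -3.7  6.3] T [-0.544  0.615 -0.067] op 0.272 [0.5141 0.0543 0.0587] q6 -0.6518 yaw -120.29 5.4667
F [-3.5 -3.7  6.1] T [-0.507  0.531 -0.028] op 0.272 [0.5141 0.0543 0.0588] q6 -0.6531 yaw -120.37 5.5167
```

View pics/w4.png

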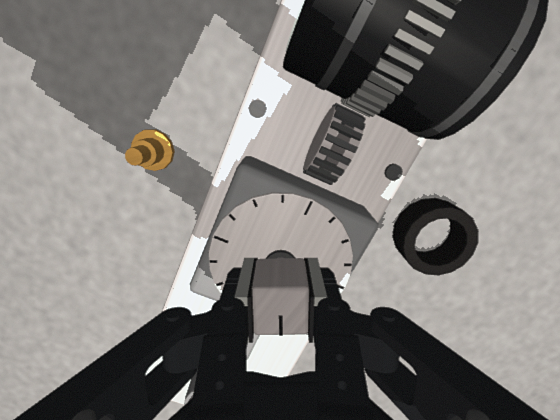

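The scribed line stays straight at column 281, so the head turns with the pads. I'll continue in 3° steps, with a guard script between the typed moves that stops the chain if the moment changes.

```bash
cat >> s.py <<'E'
import sys
sys.exit(1 if abs(o['torque'][2]+0.05)>0.12 else 0)
E
python3 -m handwheel '[{"grip":1.5,"linear":[0,0,0],"rotation":[0,0,1.5]},{"grip":1.5,"linear":[0,0,0],"rotation":[0,0,3]},{"grip":1.5,"linear":[0,0,0],"rotation":[0,0,3]}]' >/dev/null; python3 s.py && python3 -m handwheel '[{"grip":1.5,"linear":[0,0,0],"rotation":[0,0,1.5]},{"grip":1.5,"linear":[0,0,0],"rotation":[0,0,3]},{"grip":1.5,"linear":[0,0,0],"rotation":[0,0,3]}]' >/dev/null && python3 s.py && python3 -m handwheel '[{"grip":1.5,"linear":[0,0,0],"rotation":[0,0,1.5]},{"grip":1.5,"linear":[0,0,0],"rotation":[0,0,3]},{"grip":1.5,"linear":[0,0,0],"rotation":[0,0,3]}]' >/dev/null && python3 s.py && python3 -m handwheel '[{"grip":1.5,"linear":[0,0,0],"rotation":[0,0,1.5]},{"grip":1.5,"linear":[0,0,0],"rotation":[0,0,3]},{"grip":1.5,"linear":[0,0,0],"rotation":[0,0,3]}]' >/dev/null && python3 s.py
```

```text
F [-3.3 -3.   6.3] T [-0.584  0.531 -0.072] op 0.272 [0.5141 0.0543 0.0587] q6 -0.5998 yaw -117.32 5.7667
F [-3.8 -2.1  6.4] T [-0.514  0.563 -0.099] op 0.271 [0.5141 0.0543 0.0587] q6 -0.5475 yaw -114.32 6.0167
F [-3.1 -3.3  5. ] T [-0.492  0.561 -0.022] op 0.271 [0.514  0.0543 0.0587] q6 -0.4951 yaw -111.31 6.2667
F [-3.3 -3.5  5.5] T [-0.547  0.567 -0.088] op 0.274 [0.514  0.0543 0.0587] q6 -0.4428 yaw -108.32 6.5167
```

```bash
python3 -m handwheel '[{"grip":1.5,"linear":[0,0,0],"rotation":[0,0,1.5]},{"grip":1.5,"linear":[0,0,0],"rotation":[0,0,3]},{"grip":1.5,"linear":[0,0,0],"rotation":[0,0,3]}]' >/dev/null; python3 s.py && python3 -m handwheel '[{"grip":1.5,"linear":[0,0,0],"rotation":[0,0,1.5]},{"grip":1.5,"linear":[0,0,0],"rotation":[0,0,3]},{"grip":1.5,"linear":[0,0,0],"rotation":[0,0,3]}]' >/dev/null && python3 s.py && python3 -m handwheel '[{"grip":1.5,"linear":[0,0,0],"rotation":[0,0,1.5]},{"grip":1.5,"linear":[0,0,0],"rotation":[0,0,3]},{"grip":1.5,"linear":[0,0,0],"rotation":[0,0,3]}]' >/dev/null && python3 s.py && python3 -m handwheel '[{"grip":1.5,"linear":[0,0,0],"rotation":[0,0,1.5]},{"grip":1.5,"linear":[0,0,0],"rotation":[0,0,3]},{"grip":1.5,"linear":[0,0,0],"rotation":[0,0,3]}]' >/dev/null && python3 s.py && python3 -m handwheel '[{"grip":1.5,"linear":[0,0,0],"rotation":[0,0,1.5]},{"grip":1.5,"linear":[0,0,0],"rotation":[0,0,3]},{"grip":1.5,"linear":[0,0,0],"rotation":[0,0,3]}]' >/dev/null && python3 s.py && python3 -m handwheel '[{"grip":1.5,"linear":[0,0,0],"rotation":[0,0,1.5]},{"grip":1.5,"linear":[0,0,0],"rotation":[0,0,3]},{"grip":1.5,"linear":[0,0,0],"rotation":[0,0,3]}]' >/dev/null && python3 s.py
```

```text
F [-2.6 -2.3  5.8] T [-0.493  0.567  0.166] op 0.275 [0.5141 0.0543 0.0587] q6 -0.3908 yaw -105.35 6.7667
```

The moment jumped by about 0.22 N m. I'll hold and re-read it.

```bash
for i in 1 2 3; do python3 -m handwheel '[{"grip":1.5,"linear":[0,0,0],"rotation":[0,0,0]}]' >/dev/null; python3 s.py; done
```

```text
F [-2.7 -3.6  5.3] T [-0.501  0.555  0.164] op 0.275 [0.5141 0.0543 0.0587] q6 -0.392 yaw -105.41 6.85
F [-3.3 -2.6  6.2] T [-0.476  0.579  0.151] op 0.271 [0.5141 0.0543 0.0587] q6 -0.392 yaw -105.42 6.9333
F [-2.5 -2.9  5.2] T [-0.541  0.584  0.181] op 0.273 [0.5141 0.0543 0.0587] q6 -0.3921 yaw -105.42 7.0167
```

```bash
python3 -m handwheel '[{"grip":1.5,"linear":[0,0,0],"rotation":[0,0,0.7]},{"grip":1.5,"linear":[0,0,0],"rotation":[0,0,0.7]}]' >/dev/null; python3 s.py;  python3 -m handwheel '[{"grip":1.5,"linear":[0,0,0],"rotation":[0,0,0]}]' >/dev/null; python3 s.py
```

```text
F [-3.1 -3.5  5.7] T [-0.433  0.595  0.231] op 0.272 [0.5141 0.0543 0.0587] q6 -0.3795 yaw -104.71 7.1833
F [-2.6 -2.8  5.3] T [-0.471  0.582  0.198] op 0.273 [0.5141 0.0543 0.0587] q6 -0.3799 yaw -104.73 7.2667
```

Seated: the moment rose again with 0.7° more, to about 0.27 N m on the stop, so the wind-up is about 2.7°. Backing off by 92.5°.

```bash
python3 -m handwheel '[{"grip":1.5,"linear":[0,0,0],"rotation":[0,0,-4]},{"grip":1.5,"linear":[0,0,0],"rotation":[0,0,-8]},{"grip":1.5,"linear":[0,0,0],"rotation":[0,0,-12]},{"grip":1.5,"linear":[0,0,0],"rotation":[0,0,-16]},{"grip":1.5,"linear":[0,0,0],"rotation":[0,0,-20]},{"grip":1.5,"linear":[0,0,0],"rotation":[0,0,-24]},{"grip":1.5,"linear":[0,0,0],"rotation":[0,0,-28]},{"grip":1.5,"linear":[0,0,0],"rotation":[0,0,-32]},{"grip":1.5,"linear":[0,0,0],"rotation":[0,0,-36]},{"grip":1.5,"linear":[0,0,0],"rotation":[0,0,-40]},{"grip":1.5,"linear":[0,0,0],"rotation":[0,0,-44]},{"grip":1.5,"linear":[0,0,0],"rotation":[0,0,-48]}]' >/dev/null; python3 s.py
python3 -m handwheel '[{"grip":1.5,"linear":[0,0,0],"rotation":[0,0,-4]},{"grip":1.5,"linear":[0,0,0],"rotation":[0,0,-8]},{"grip":1.5,"linear":[0,0,0],"rotation":[0,0,-12]},{"grip":1.5,"linear":[0,0,0],"rotation":[0,0,-16]},{"grip":1.5,"linear":[0,0,0],"rotation":[0,0,-20]},{"grip":1.5,"linear":[0,0,0],"rotation":[0,0,-24]},{"grip":1.5,"linear":[0,0,0],"rotation":[0,0,-28]},{"grip":1.5,"linear":[0,0,0],"rotation":[0,0,-32]},{"grip":1.5,"linear":[0,0,0],"rotation":[0,0,-36]},{"grip":1.5,"linear":[0,0,0],"rotation":[0,0,-40]},{"grip":1.5,"linear":[0,0,0],"rotation":[0,0,-44.5]},{"grip":1.5,"linear":[0,0,0],"rotation":[0,0,-44.5]}]' >/dev/null; python3 s.py
python3 -m handwheel '[{"grip":1.5,"linear":[0,0,0],"rotation":[0,0,0]}]'; python3 s.py
```

```text
F [-2.4 -3.1  5.9] T [-0.441  0.369 -0.007] op 0.271 [0.5143 0.0544 0.0587] q6 -1.2207 yaw -152.88 8.2667
F [-1.5 -1.3  5.1] T [-0.299  0.379  0.021] op 0.272 [0.5142 0.0547 0.0587] q6 -1.9982 yaw 162.57 9.2667
time_s: 9.35
eef_pos: [0.5143, 0.0546, 0.0587]
eef_rot: [-0.0, -0.15, 0.989, -0.0]
wrist_force: [-3.2, -0.9, 5.4]
opening: 0.272
F [-3.2 -0.9  5.4] T [-0.304  0.378  0.043] op 0.272 [0.5143 0.0546 0.0587] q6 -1.9945 yaw 162.78 9.35
```

```bash
python3 -m handwheel '[{"grip":2.6,"linear":[0,0,0],"rotation":[0,0,0]},{"grip":3,"linear":[0,0,0],"rotation":[0,0,0]},{"grip":4,"linear":[0,0,0],"rotation":[0,0,0]},{"grip":5,"linear":[0,0,0],"rotation":[0,0,0]},{"grip":5.5,"linear":[0,0,0],"rotation":[0,0,0]},{"grip":5.5,"linear":[0,0,0],"rotation":[0,0,0]},{"grip":5.5,"linear":[0,0,0],"rotation":[0,0,0]}]' ; python3 s.py
python3 -m handwheel '[{"grip":5.5,"linear":[0,0,-2],"rotation":[0,0,0]},{"grip":5.5,"linear":[0,0,-5],"rotation":[0,0,0]},{"grip":5.5,"linear":[0,0,-9],"rotation":[0,0,0]},{"grip":5.5,"linear":[0,0,-12],"rotation":[0,0,0]},{"grip":5.5,"linear":[0,0,-12],"rotation":[0,0,0]},{"grip":5.5,"linear":[0,0,-12],"rotation":[0,0,0]},{"grip":5.5,"linear":[0,0,-12],"rotation":[0,0,0]}]' >/dev/null; python3 s.py
python3 -c "
from h import *
T=pose();np.save('T5.npy',T)
cv2.imwrite('pics/w5.png',cams.camera('wrist')[:,:,::-1])"
```

```text
time_s: 9.93
eef_pos: [0.5142, 0.055, 0.0582]
eef_rot: [-0.0, -0.149, 0.989, 0.0]
wrist_force: [0.3, 1.0, 0.0]
opening: 0.641
F [0.3 1.  0. ] T [ 0.057  0.073 -0.042] op 0.641 [0.5142 0.055  0.0582] q6 -1.994 yaw 162.81 9.9333
F [-0.2  0.7 -1.2] T [ 0.026 -0.052  0.016] op 0.645 [0.5137 0.055  0.1776] q6 -1.994 yaw 162.81 10.5167
```

View pics/w5.png

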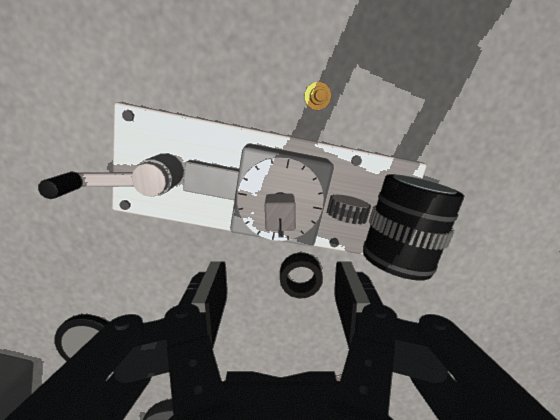

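The screw is released with its scribed line straight down at (280,230), so it didn't move on release. The knob top is at about (48,190). Next I'll go over the knob with the jaws turned along its arc.

Run:
```python
from h import *
T=np.load('T5.npy')
print('knob',ray('wrist',(47,190),.09,T))
print(shift([.5466,-.121,.178]))
```

```text
knob [ 0.54703711 -0.12194528  0.09      ]
[  2.01491988 -17.80925258  -0.12511867]
```

```bash
python3 -m handwheel '[{"grip":5,"linear":[0.2,-2,0],"rotation":[0,0,6]},{"grip":4.5,"linear":[0.5,-4.5,0],"rotation":[0,0,12]},{"grip":4,"linear":[0.8,-7,0],"rotation":[0,0,18]},{"grip":4,"linear":[1.1,-9.5,0],"rotation":[0,0,24]},{"grip":4,"linear":[1.4,-12,0],"rotation":[0,0,30]},{"grip":4,"linear":[1.7,-14.5,0],"rotation":[0,0,36]},{"grip":4,"linear":[2,-17,0],"rotation":[0,0,42]},{"grip":4,"linear":[2,-17.8,0],"rotation":[0,0,48]},{"grip":4,"linear":[2,-17.8,0],"rotation":[0,0,54]},{"grip":4,"linear":[2,-17.8,0],"rotation":[0,0,60]},{"grip":4,"linear":[2,-17.8,0],"rotation":[0,0,66]},{"grip":4,"linear":[2,-17.8,0],"rotation":[0,0,72]}]'
python3 -m handwheel '[{"grip":4,"linear":[0,0,0],"rotation":[0,0,6]},{"grip":4,"linear":[0,0,0],"rotation":[0,0,12]},{"grip":4,"linear":[0,0,0],"rotation":[0,0,18]},{"grip":4,"linear":[0,0,0],"rotation":[0,0,18]},{"grip":4,"linear":[0,0,0],"rotation":[0,0,18]}]'
python3 s.py
python3 -c "
from h import *
T=pose();np.save('T6.npy',T)
cv2.imwrite('pics/w6.png',cams.camera('wrist')[:,:,::-1]);print(T[:3,0],shift([.5468,-.1213,.063]),proj('wrist',[.5468,-.1213,.09],T))"
```

```text
time_s: 11.57
eef_pos: [0.5465, -0.1207, 0.1758]
eef_rot: [-0.002, 0.463, 0.886, -0.0]
wrist_force: [-0.2, -0.2, -0.9]
opening: 0.472
time_s: 11.98
eef_pos: [0.5469, -0.1206, 0.1766]
eef_rot: [-0.002, 0.592, 0.806, -0.0]
wrist_force: [-0.3, 0.5, 0.4]
opening: 0.468
F [-0.3  0.5  0.4] T [ 0.025  0.019 -0.021] op 0.468 [ 0.5469 -0.1206  0.1766] q6 -0.732 yaw -107.36 11.9833
[-0.29839974  0.9544387   0.00208732] [-0.07065568 -0.02031961 11.39082813] [279.43830299 217.079025  ]
```

View pics/w6.png

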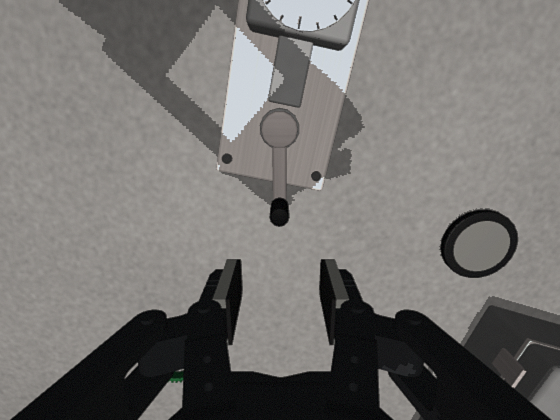

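The knob top is at (279,216), matching the prediction of (279,217). Descending around it.

```bash
python3 -m handwheel '[{"grip":4,"linear":[-0.1,0,3],"rotation":[0,0,0]},{"grip":4,"linear":[-0.1,0,6],"rotation":[0,0,0]},{"grip":4,"linear":[-0.1,0,9],"rotation":[0,0,0]},{"grip":4,"linear":[-0.1,0,11.2],"rotation":[0,0,0]},{"grip":4,"linear":[-0.1,0,11.2],"rotation":[0,0,0]},{"grip":3.2,"linear":[-0.1,0,11.2],"rotation":[0,0,0]},{"grip":2.5,"linear":[-0.1,0,11.2],"rotation":[0,0,0]},{"grip":2.5,"linear":[-0.1,0,11.2],"rotation":[0,0,0]},{"grip":2.5,"linear":[-0.1,0,11.2],"rotation":[0,0,0]}]'
python3 s.py
python3 - <<'E'
from h import *
c=np.array([.5272,-.0592]); T=pose(); psi=np.arctan2(T[1,0],T[0,0]); th0=psi-np.pi
print(np.degrees(psi))
for d in range(6,82,6):
    th=th0+np.radians(d); p=c+.065*np.array([np.cos(th),np.sin(th)])
    s=T[:3,:3].T@np.r_[p-(c+.065*np.array([np.cos(th0),np.sin(th0)])),0]*100
    print(d,s.round(2),p.round(4))
print(shift([.5468,-.1213,.063]))
E
```

```text
time_s: 12.78
eef_pos: [0.5494, -0.1225, 0.0682]
eef_rot: [0.002, 0.593, 0.805, 0.0]
wrist_force: [-0.9, -0.0, -0.3]
opening: 0.294
F [-0.9 -0.  -0.3] T [-0.031  0.045  0.002] op 0.294 [ 0.5494 -0.1225  0.0682] q6 -0.7307 yaw -107.22 12.7833
107.21724982545898
6 [0.04 0.68 0.  ] [ 0.5528 -0.1189]
12 [0.14 1.35 0.  ] [ 0.5589 -0.1159]
18 [0.32 2.01 0.  ] [ 0.5647 -0.1123]
24 [0.56 2.64 0.01] [ 0.57   -0.1081]
30 [0.87 3.25 0.01] [ 0.5749 -0.1033]
36 [1.24 3.82 0.01] [ 0.5793 -0.0981]
42 [1.67 4.35 0.01] [ 0.583  -0.0925]
48 [2.15 4.83 0.01] [ 0.5862 -0.0864]
54 [2.68 5.26 0.01] [ 0.5887 -0.0801]
60 [3.25 5.63 0.01] [ 0.5906 -0.0736]
66 [3.86 5.94 0.01] [ 0.5917 -0.0669]
72 [4.49 6.18 0.01] [ 0.5922 -0.0601]
78 [5.15 6.36 0.  ] [ 0.5919 -0.0533]
[ 0.19588771 -0.21391057  0.52323578]
```

```bash
python3 -m handwheel '[{"grip":2.5,"linear":[0.2,0,0.4],"rotation":[0,0,0]},{"grip":2.5,"linear":[0.24,0.7,0.4],"rotation":[0,0,-6]},{"grip":2.5,"linear":[0.34,1.35,0.4],"rotation":[0,0,-12]},{"grip":2.5,"linear":[0.5,2,0.4],"rotation":[0,0,-18]},{"grip":2.5,"linear":[0.76,2.64,0.4],"rotation":[0,0,-24]},{"grip":2.5,"linear":[1.05,3.25,0.4],"rotation":[0,0,-30]},{"grip":2.5,"linear":[1.4,3.8,0.4],"rotation":[0,0,-36]},{"grip":2.5,"linear":[1.4,3.8,0.4],"rotation":[0,0,-36]}]'; python3 s.py
python3 - <<'E'
from h import *
T=pose()
cv2.imwrite('pics/w7.png',cams.camera('wrist')[:,:,::-1])
c=np.array([.5272,-.0592]);  psi=np.arctan2(T[1,0],T[0,0]); th0=psi-np.pi
print(np.degrees(th0))
for d in range(6,44,6):
    th=th0+np.radians(d); p=c+.065*np.array([np.cos(th),np.sin(th)])
    print(d,(T[:3,:3].T@np.r_[p-T[:2,3],0]*100).round(2))
E
```

```text
time_s: 13.45
eef_pos: [0.5806, -0.0966, 0.0625]
eef_rot: [0.0, 0.314, 0.95, 0.0]
wrist_force: [-0.2, -0.5, 0.2]
opening: 0.293
F [-0.2 -0.5  0.2] T [-0.02  -0.03  -0.014] op 0.293 [ 0.5806 -0.0966  0.0625] q6 -1.2994 yaw -143.45 13.45
-36.54692999270423
6 [0.05 0.5  0.  ]
12 [0.16 1.17 0.  ]
18 [0.34 1.83 0.  ]
24 [0.58 2.47 0.  ]
30 [0.89 3.07 0.  ]
36 [1.26 3.64 0.  ]
42 [1.69 4.17 0.  ]
```

View pics/w7.png

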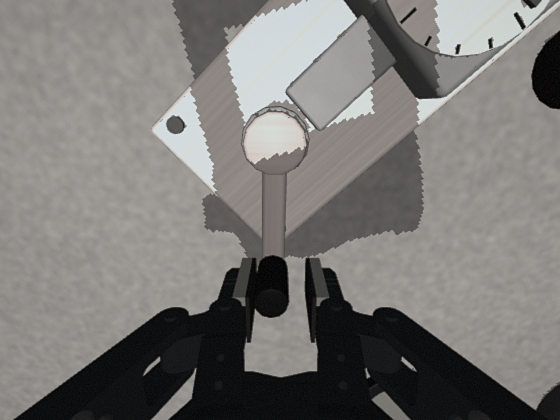

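The lever follows, with the knob at (272,300) resting on the left pad. Continuing to the end.

```bash
python3 -m handwheel '[{"grip":2.5,"linear":[0.05,0.5,0],"rotation":[0,0,-6]},{"grip":2.5,"linear":[0.16,1.17,0],"rotation":[0,0,-12]},{"grip":2.5,"linear":[0.34,1.83,0],"rotation":[0,0,-18]},{"grip":2.5,"linear":[0.58,2.47,0],"rotation":[0,0,-24]},{"grip":2.5,"linear":[0.89,3.07,0],"rotation":[0,0,-30]},{"grip":2.5,"linear":[1.26,3.64,0],"rotation":[0,0,-36]},{"grip":2.5,"linear":[1.6,4.0,0],"rotation":[0,0,-40]},{"grip":2.5,"linear":[1.6,4.0,0],"rotation":[0,0,-40]}]'; python3 s.py
python3 - <<'E'
from h import *
T=pose();np.save('T8.npy',T)
cv2.imwrite('pics/w8.png',cams.camera('wrist')[:,:,::-1])
E
```

```text
time_s: 14.17
eef_pos: [0.5916, -0.0555, 0.0627]
eef_rot: [0.001, -0.028, 1.0, -0.0]
wrist_force: [0.5, 0.0, -0.3]
opening: 0.296
F [ 0.5  0.  -0.3] T [ 0.003 -0.026  0.005] op 0.296 [ 0.5916 -0.0555  0.0627] q6 -1.9193 yaw 176.83 14.1667
```

View pics/w8.png

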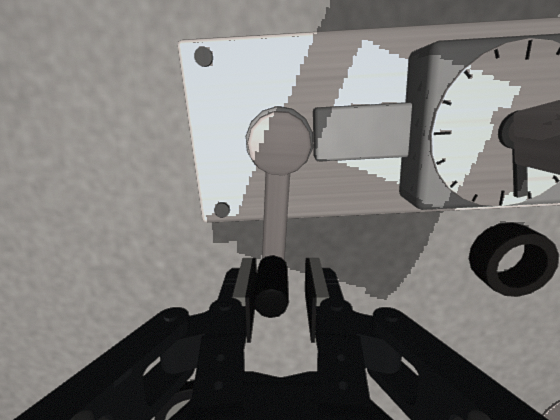

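The knob lags the tool by about 4°, so the lever is at about 1.44 rad. A little more to reach the end stop.

```bash
python3 -m handwheel '[{"grip":2.5,"linear":[0,0.2,0],"rotation":[0,0,0]},{"grip":2.5,"linear":[0,0.4,0],"rotation":[0,0,0]},{"grip":2.5,"linear":[0,0.4,0],"rotation":[0,0,0]},{"grip":2.5,"linear":[0,0.4,0],"rotation":[0,0,0]}]'; python3 s.py
```

```text
time_s: 14.55
eef_pos: [0.5916, -0.0526, 0.0626]
eef_rot: [0.0, -0.027, 1.0, -0.001]
wrist_force: [1.7, -4.1, 0.7]
opening: 0.295
F [ 1.7 -4.1  0.7] T [-0.702 -0.259  0.068] op 0.295 [ 0.5916 -0.0526  0.0626] q6 -1.9122 yaw 176.91 14.55
```

The end stop is felt at 4 N steady, against about 1.5 N of drag. I'll back the pad off the knob, open and lift.

```bash
python3 -m handwheel '[{"grip":2.5,"linear":[0,-0.4,0],"rotation":[0,0,0]},{"grip":3,"linear":[0,-0.6,0],"rotation":[0,0,0]},{"grip":4,"linear":[0,-0.6,0],"rotation":[0,0,0]},{"grip":4,"linear":[0,-0.6,0],"rotation":[0,0,0]},{"grip":4,"linear":[0,-0.6,0],"rotation":[0,0,0]}]'; python3 s.py; python3 -m handwheel '[{"grip":4,"linear":[0,-0.6,-3],"rotation":[0,0,0]},{"grip":4,"linear":[0,-0.6,-6],"rotation":[0,0,0]},{"grip":4,"linear":[0,-0.6,-10],"rotation":[0,0,0]},{"grip":4,"linear":[-2,-0.6,-14],"rotation":[0,0,0]},{"grip":4,"linear":[-2,-0.6,-16],"rotation":[0,0,0]},{"grip":4,"linear":[-2,-0.6,-16],"rotation":[0,0,0]},{"grip":4,"linear":[-2,-0.6,-16],"rotation":[0,0,0]}]'; python3 s.py
python3 - <<'E'
from h import *
T=pose();np.save('T9.npy',T)
im=cams.camera('wrist')[:,:,::-1]
cv2.imwrite('pics/w9.png',im)
cv2.imwrite('pics/top9.png',cams.camera('top')[:,:,::-1])
for p in ([.5152,.0552,.092],[.592,-.057,.09],[.5272,-.0592,.06]): print(proj('wrist',p,T))
E
```

```text
time_s: 14.97
eef_pos: [0.5912, -0.0575, 0.0621]
eef_rot: [-0.0, -0.028, 1.0, 0.0]
wrist_force: [0.2, -0.7, -0.6]
opening: 0.468
F [ 0.2 -0.7 -0.6] T [-0.008  0.037  0.031] op 0.468 [ 0.5912 -0.0575  0.0621] q6 -1.9231 yaw 176.82 14.9667
time_s: 15.55
eef_pos: [0.6128, -0.0626, 0.2241]
eef_rot: [0.002, -0.028, 1.0, -0.0]
wrist_force: [0.0, -0.3, 0.3]
opening: 0.468
F [ 0.  -0.3  0.3] T [ 0.048 -0.001  0.011] op 0.468 [ 0.6128 -0.0626  0.2241] q6 -1.9211 yaw 176.79 15.55
[429.31477728  93.25815072]
[288.02493604 176.24274478]
[289.37603498 100.80535303]
```

View pics/w9.png

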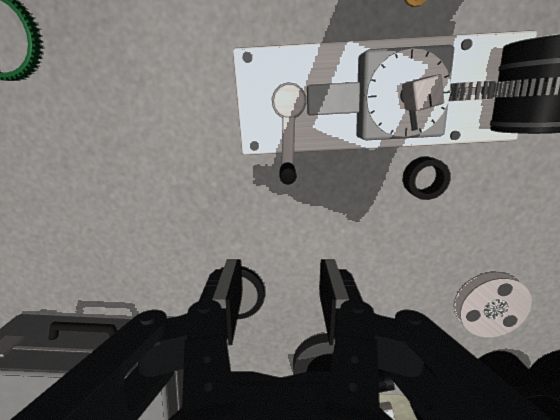

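View pics/top9.png

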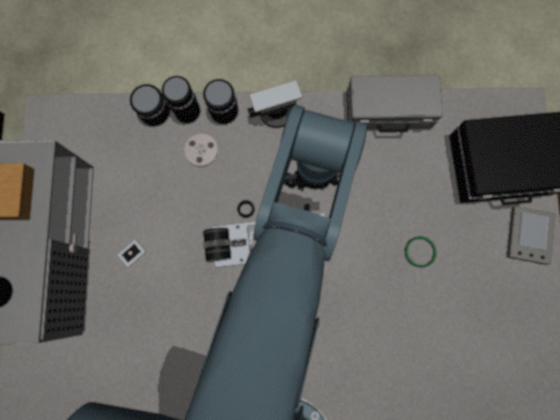

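Run:
```python
from h import *
T=np.load('T9.npy')
p=ray('wrist',(415,128),.053,T)
d=p[:2]-[.5152,.0552];print('pointer yaw',np.degrees(np.arctan2(d[1],d[0])),np.linalg.norm(d))
ctrl.hand_in()
```

```text
pointer yaw 18.570824630021438 0.03172656417391579
the job is handed in; nothing more can be done
```

The screw is backed off a quarter turn from its stop, the lock lever is over at its locked end, and both are released. I handed the job in at about 15.7 s. The hand-in reports no verdict, so what follows rests on my own measurements.

- **Seating the screw:** I gripped the square head and turned it clockwise in small steps. It bottomed with a steady rise in moment to about 0.27 N m on the stop, well under the 0.8 N m limit. A further 0.7° raised the moment again, which confirmed it was the stop.
- **Backing off:** I turned it back by 92.5°, which is the quarter turn plus the wind-up on the stop, then let go. The final wrist picture puts the pointer at about 18.6°, against a target of about 17.4° and an allowance of 17°.
- **Lock lever:** I pushed the knob round until I felt the end stop, about 4 N steady, then drew clear. The final picture shows the knob within 3 pixels of where it should be when locked.
- **Bystanders:** None looked shifted in the last pictures. The arm hid some of the top view, so I saw the adapter only at the edge of the wrist picture, and I judged this by eye.
- **Odd reading:** The moment sensor read about -0.06 N m while the screw turned freely, opposite in sign to the drag I expected. I treated it as an offset and judged the stop by the change from it.

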